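# Close up the tea case

## Robot

A 6-joint arm with a two-finger parallel gripper is mounted at the origin on the work surface. World frame = base frame: x ahead of the robot, y to its left, z up, the work surface at z = 0. Lengths are in m, angles in rad, forces in N, time in s.
With the tool pointing down it reaches from about 0.3 to 0.825 m from the base axis. Payload 5.4 kg.
Tool frame: the origin (TCP) lies at the very end of the fingers, on their centre line; the grasp point (between the pads) lies ctrl.tcp_to_grasp behind it (ctrl.tcp_to_grasp is the distance from the TCP to the grasp point, in m); z points along the fingers, y is the direction in which the jaws open and shut (so a half turn about z gives the same grasp; the last joint's range is limited). The gripper opens to 92 mm and grips with 3 to 60 N. Pads are 20 mm wide; open, the fingers measure 128 mm over their backs; the gripper's body (75 mm by 189 mm) begins 69 mm behind the grasp point.
Start: joints at [-1.321, 0.158, 1.597, -0, 1.386, -0.21], TCP at [0.255, -0.515, 0.215] pointing down, gripper open.
Joint ranges: [-2.91, 2.91], [-0.94, 2.29], [0.18, 2.7], [-1.29, 4.43], [0.17, 2.64], [-3, 3]. Speed limits (rad/s): [2.57, 2.57, 3.14, 3.14, 3.14, 3.14].

## Interface

Orientations are given as a unit quaternion [x, y, z, w].
In Python, from rig import ctrl gives the robot as it stands.
- The arm moves only by the tool send_rows, never from a script. Its argument "rows" is a list of rows, each a list of 7 numbers: the turn, a rotation vector about the tool's x, y, z in degrees, then the shift along the tool's x, y, z in cm, then the gripper's target within -1 to 1 (shut at 1, half-way at 0, fully open at -1). In form: [[rx, ry, rz, dx, dy, dz, grip], ...]. A call has 1 to 10 rows; each row shifts and turns the pose as measured when the row begins, along the tool's axes as they then stand; what a row does not reach is not made up. A row lasts 1/8 s, in which the tool goes at most 62.5 mm and 10.7 degrees, less where a joint would pass 70% of its speed; a pose out of reach is approached as far as the arm can. A call with a gripper value outside its range is refused whole. The fingers move at their own pace and stop on an object; "squeeze" is the grip in N (left out, the last holds). Time passes only in rows, so rows that do not move let the fingers close. It gives the time, the measured TCP pose, the force and the opening at its end, in the units of the state.
- ctrl.state(): the state, without advancing time (a new reading comes with each control period).
- ctrl.grab_frame(name): name is "scene" or "top" or "wrist"; returns a dict with "frame" (420x560x3 uint8, blue, green, red), "K" (3x3 intrinsics, pixels), "R" (3x3) and "t" (3): a world point X has camera coordinates R X + t; the wrist camera has in their place "tool_from_camera" (4x4, takes a point from camera to tool coordinates, whose origin is the TCP and whose axes are the flange's). Camera axes: x right, y down, z forward; pixel columns grow to the right and rows downward; lengths in m; the calibration is good to about 2 mm. A picture is of the moment at which its call begins: read the wrist's pose just before it. There is no depth.
- ctrl.job_done(): hands the job in, once; it reports no verdict.
Trained networks look in the newest picture that a camera, given by its name, has taken for a name from the list of things; names that differ only in an ending like _2 or _b are one class to them, and where a whole thing is asked for, a point or a joint stands for the part that bears it (a point fixed in the world has none). Each returns a list of dicts, best first, with "confidence" (0 to 1); they miss things now and then, are a little off and sometimes report something else, mostly with a low value. They report only what shows in the picture. A call takes as long as a camera call.
- ctrl.recognise(camera, query): "bbox" ([centre column, centre row, width, height] in pixels, round what is visible of it).
The state is a dict: "t": time; "qpos": joint angles; "dq": joint speeds; "tau": joint torques, N m; "ee_pos": TCP position; "tcp_rot": TCP orientation; "wrist_force": force on the tool from outside, world axes, zero at the start; "wrist_torque": the same for the moment, N m; "grip_width": opening from 0.0 (shut) to 1.0 (fully open).
Only numpy, scipy, OpenCV 4.12 (cv2) and the standard library are available. Lean on these libraries where they do the work, as an engineer would, in place of code of your own. Each camera call takes 0.05 s, during which the arm holds its last target. There are 200 camera calls.

## Task

Close up the wooden tea case on the cafe counter for the night: with the fingertips push its tray fully home, until the tray's front is flush with the case, and only then push the raised lid over and down until it is fully shut. Nothing is to be gripped or lifted, and the other things on the counter stay where they stand.

Things in the scene. Friction and masses are not known exactly. Their poses are not given: they have to be found in the camera images.
- tea_case: low open-topped wooden case, fixed, 170 deep (x) x 220 wide (y) x 85 mm high, side walls 10 mm thick, on a slightly smaller dark plinth whose height differs (0 to 30 mm), so the whole case is higher or lower. Origin: centre of the case's underside, on top of the plinth. Its open front faces its own -x, towards the robot; z is up.
- toaster: steel toaster, fixed, 200 (x) x 160 (y) x 177 mm high, on the other side of the counter's middle from the tea case (left and right vary); not part of the job. Origin: centre of its underside.
- tea_tray (a joint): how far the tray (a drawer holding four tea tins) stands out of the case, m: 0 = fully home, at a rigid stop, front flush with the front edges of the case's sides; grows as it slides out along the case's -x; 0.105 is the outer stop. It slides stiffly (about 2 N) and stays where it is left.
- tray_front (a point): centre of the outer face of the tray's wooden front, moving with the tray, axes like the case's (-x points out of the face). The front is 194 mm wide (y), 74 mm high (z, from 9 to 83 mm above the case's underside), 12 mm thick, without a handle. With the tray home this point lies 85 mm towards -x of the case's origin, 46 mm above the case's underside.
- tea_lid (a joint): opening angle of the lid, rad: 0 = shut, lying flat on the case at a rigid stop; grows as the free edge rises; 1.57 would be upright. The hinge is stiff (about 0.45 N m): the lid stays at any angle and must be pushed all the way down.
- lid_hinge (a point): middle of the lid's hinge line, on the case's far (+x) top edge, 85 mm above the case's underside; y along the hinge. Axes turn with the lid: its -x runs along the lid's underside to the free edge, z is square to the lid, out of its outer (upper) face.
- lid_edge (a point): middle of the lid's free edge, on the outer face: 184 mm from the hinge along the lid's -x and 10 mm (the lid's thickness) along its z; axes turn with the lid as for lid_hinge. The lid is 220 mm wide (y). A 10 mm thick lip under the free edge reaches 20 mm below the lid's underside and hangs just in front of the tray's front when shut.
- sugar_jar: round glass sugar jar with steel cap, 54 mm across, 85 mm tall, between the tea case and the toaster; loose, to be left alone. Origin: centre of its underside.
- espresso_cup: small white cup, 56 mm across the rim, 55 mm tall, nearer the robot than the sugar jar; loose, to be left alone. Origin: centre of its underside.
- mug: white mug, 76 mm across, 90 mm tall, in front of the toaster; loose, to be left alone. Origin: centre of its underside.
- syrup_bottle: amber bottle, 60 mm across, 190 mm tall, beyond the sugar jar; loose, to be left alone. Origin: centre of its underside.
- milk_jug: steel jug with a handle, 84 mm across, 100 mm tall, just beyond the toaster; loose, to be left alone. Origin: centre of its underside.

How it is judged:
On the way, in this order (a step that is already met when the one before it is completed fails the run):
1. the tray is fully home (within 4 mm) while the lid is still raised (value of joint tea_tray below 0.004 m and value of joint tea_lid above 0.5 rad), for 0.2 s.
2. the lid is shut over the tray (value of joint tea_tray below 0.004 m and value of joint tea_lid below 0.035 rad), for 0.2 s.
At the end, for the whole second after the job is handed in: The tray is within 4 mm of fully home, the lid within 0.035 rad of flat shut (about 6 mm at its free edge), and each loose thing within 20 mm of where it stood (all of step 2 and distance of each of sugar_jar, espresso_cup, mug, syrup_bottle, milk_jug from where it was at the start of the episode below 0.02 m); the robot touches nothing.
It fails at once if the lid is brought down (below 0.4 rad) while the tray still stands out by more than 10 mm (value of joint tea_lid below 0.4 rad and value of joint tea_tray above 0.01 m).
It fails at once if the lid or the tray's front is pinched between the fingers ((x of the grasp point in the frame of lid_edge between 0.001 and 0.18 m and y of the grasp point in the frame of lid_edge between -0.11 and 0.11 m and z of the grasp point in the frame of lid_edge between -0.009 and -0.001 m and contact force between the fingers and tea_lid above 0.5 N) or (x of the grasp point in the frame of tray_front between 0.001 and 0.011 m and y of the grasp point in the frame of tray_front between -0.097 and 0.097 m and z of the grasp point in the frame of tray_front between -0.037 and 0.037 m and contact force between the fingers and tea_tray above 0.5 N)).
It fails at once if the lid is lifted further open (beyond 1.4 rad) (value of joint tea_lid above 1.4 rad).
It fails at once if one of the loose things is moved by more than 20 mm or lifted (distance of any of sugar_jar, espresso_cup, mug, syrup_bottle, milk_jug from where it was at the start of the episode above 0.02 m).
It also fails if it takes over 48 s, if anything falls off the work surface, if the arm or the gripper's body presses on something with over 40 N, if the wrist force passes 120 N, or if a joint passes its speed limit or range.

## Working session

There is one attempt and no reset: what is moved stays moved. The work goes in short steps, Python scripts to look and compute and a tool call to move; the robot and the scene stay as the last step left them, time stands still between calls to the robot, and variables do not carry over. Pictures are saved under pics/ and viewed, about 8 in all and at most 12, crops included, and the job is handed in when it is done.

Besides the shell and the picture viewer there is one more tool, called after "Call:" as name(argument=value, ...), one argument or row to a line, values as JSON. send_rows: Moves the arm, as the interface text tells. Its arguments: {"type":"object","properties":{"rows":{"type":"array","items":{"type":"array","items":{"type":"number"}}},"squeeze":{"type":"number"}},"required":["rows"]}

```bash
mkdir -p pics; ls
python3 - <<'E'
from rig import ctrl
import cv2,numpy as np
s=ctrl.state();print(s['t'],s['ee_pos'],s['tcp_rot'],ctrl.tcp_to_grasp)
for c in ['scene','top']:
    f=ctrl.grab_frame(c);cv2.imwrite(f'pics/{c}0.png',f['frame']);print(c,f['K'].tolist(),np.round(f['R'],4).tolist(),np.round(f['t'],4).tolist())
    for q in ['tea_case','tray_front','tea_lid','sugar_jar','espresso_cup','toaster']:
        r=ctrl.recognise(c,q);print(q,[(np.round(x['bbox']).tolist(),round(x['confidence'],2)) for x in r[:2]])
E
```

```text
pics
0.0 [ 0.25497146 -0.51468492  0.21360184] [ 9.73691320e-01  2.27869051e-01 -2.52448492e-05 -9.52728071e-04] 0.0187
scene [[544.0979758608817, 0.0, 280.34542825631877], [0.0, 544.0979758608817, 219.53781172338154], [0.0, 0.0, 1.0]] [[-0.9028, -0.43, 0.0103], [-0.3687, 0.7613, -0.5333], [0.2215, -0.4852, -0.8458]] [0.4899, 0.2455, 0.9759]
tea_case [([223.0, 303.0, 180.0, 210.0], 0.8)]
tray_front [([241.0, 339.0, 138.0, 137.0], 0.64), ([219.0, 302.0, 179.0, 211.0], 0.6)]
tea_lid [([255.0, 137.0, 39.0, 58.0], 0.68), ([191.0, 258.0, 124.0, 125.0], 0.67)]
sugar_jar [([263.0, 224.0, 28.0, 41.0], 0.81)]
espresso_cup [([327.0, 252.0, 32.0, 35.0], 0.85)]
toaster [([326.0, 143.0, 118.0, 127.0], 0.64), ([192.0, 257.0, 122.0, 122.0], 0.32)]
top [[398.3953929264695, 0.0, 285.071011720279], [0.0, 398.3953929264695, 200.49484840481355], [0.0, 0.0, 1.0]] [[0.1963, -0.9805, 0.0011], [-0.9602, -0.1924, -0.2025], [0.1988, 0.0387, -0.9793]] [-0.0973, 0.5699, 0.748]
tea_case [([187.0, 186.0, 152.0, 162.0], 0.64)]
tray_front [([182.0, 214.0, 122.0, 105.0], 0.92), ([186.0, 147.0, 151.0, 75.0], 0.17)]
tea_lid [([185.0, 147.0, 153.0, 76.0], 0.83)]
sugar_jar [([296.0, 202.0, 26.0, 30.0], 0.57)]
espresso_cup [([282.0, 266.0, 25.0, 30.0], 0.71)]
toaster [([398.0, 237.0, 105.0, 132.0], 0.65), ([177.0, 213.0, 119.0, 104.0], 0.19)]
```

Run:
```python
import cv2
a=cv2.imread('pics/scene0.png')[180:420,100:380];b=cv2.imread('pics/top0.png')[90:300,90:370]
cv2.imwrite('pics/sc.png',cv2.resize(a,(700,600),interpolation=cv2.INTER_CUBIC))
cv2.imwrite('pics/tc.png',cv2.resize(b,(784,588),interpolation=cv2.INTER_CUBIC))
```

```text
(no output)
```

View pics/sc.png

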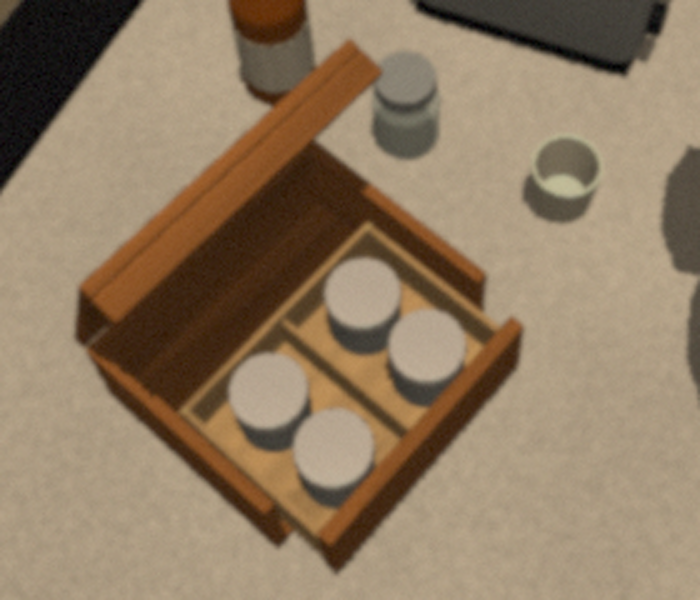

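View pics/tc.png

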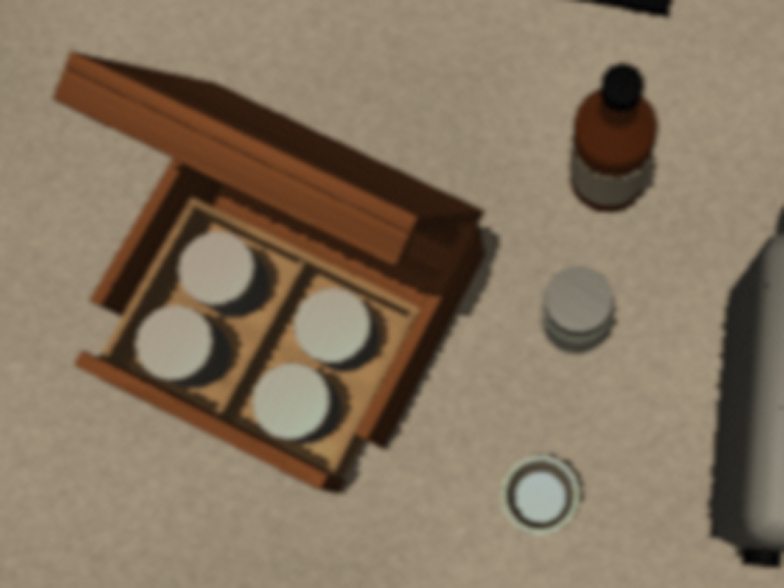

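The case is at left. Full-image positions: tray front, top view about (118,218)–(206,264); lid edge, top view about (115,109)–(238,167). The lid leans back over its hinge and the tray is partly out. I'll fit the case model to the corners from both views.

```bash
cat > h.py <<'E'
import numpy as np
from rig import ctrl
from scipy.spatial.transform import Rotation as Ro
from scipy.optimize import least_squares
def W(p,P): # p=x,y,yaw,h,d,lid ; P=(part,x,y,z)
    k,x,y,z=P
    if k=='t': x=x-85-p[4]*1e3; z=z+46
    if k=='l':
        a=p[5];x,z=85+x*np.cos(a)+z*np.sin(a),85-x*np.sin(a)+z*np.cos(a)
    c,s=np.cos(p[2]),np.sin(p[2]);x,y,z=x/1e3,y/1e3,z/1e3
    return np.array([p[0]+c*x-s*y,p[1]+s*x+c*y,p[3]+z])
def proj(f,X):
    q=f['K']@(f['R']@X+f['t']);return q[:2]/q[2]
E
cat > fit.py <<'E'
from h import *
F={c:ctrl.grab_frame(c) for c in('scene','top')}
LE=lambda s:('l',-184,110*s,10); LB=lambda s:('l',-184,110*s,-20)
obs=[('top',LE(1),70,52),('top',LE(-1),415,215),('top',LB(1),55,97),('top',LB(-1),398,265),
('top',('l',0,110,10),215,85),('top',('l',0,-110,10),482,212),
('top',('c',-85,110,85),92,298),('top',('t',0,97,37),78,360),('top',('t',0,-97,37),325,485),
('scene',LE(-1),350,40),('scene',LE(1),82,290),('scene',LB(-1),380,72),('scene',LB(1),108,322),
('scene',('c',-85,110,85),270,515),('scene',('c',-85,-110,85),485,275),
('scene',('t',12,97,37),322,540),('scene',('t',12,-97,37),508,320)]
sc={'top':(2.8,90,90),'scene':(2.5,100,180)}
def res(p):
    r=[]
    for c,P,u,v in obs:
        s,a,b=sc[c];r+=list(proj(F[c],W(p,P))-[u/s+a,v/s+b])
    return np.array(r)
o=least_squares(res,[.5,.22,-.4,.015,.06,1.],loss='soft_l1')
p=o.x;print(np.round(p,4));np.save('p.npy',p)
for (c,P,u,v),e in zip(obs,res(p).reshape(-1,2)):print(c,P,e.round(1))
for n,P in dict(edge=('l',-184,0,10),front=('t',0,0,0),hinge=('l',0,0,0)).items():print(n,W(p,P).round(4))
print(ctrl.state()['t'])
E
python3 fit.py
```

```text
[ 0.5704  0.2033 -0.2559 -0.0052  0.0431  1.2377]
top ('l', -184, 110, 10) [ 1.3 -0.1]
top ('l', -184, -110, 10) [1.1 0.1]
top ('l', -184, 110, -20) [0.1 1.3]
top ('l', -184, -110, -20) [-0.5 -0.2]
top ('l', 0, 110, 10) [-0.1 -0.1]
top ('l', 0, -110, 10) [ 0.7 -0.1]
top ('c', -85, 110, 85) [-0.5  1.3]
top ('t', 0, 97, 37) [-0.7  1.6]
top ('t', 0, -97, 37) [-1.4  1. ]
scene ('l', -184, -110, 10) [-1.7 -0.2]
scene ('l', -184, 110, 10) [-2.1 -0.7]
scene ('l', -184, -110, -20) [0.2 0.5]
scene ('l', -184, 110, -20) [2.8 1.7]
scene ('c', -85, 110, 85) [-1.9  0.7]
scene ('c', -85, -110, 85) [ 0.2 -0.1]
scene ('t', 12, 97, 37) [-2.6 -2.4]
scene ('t', 12, -97, 37) [ 0.1 -1.6]
edge [0.6036 0.1946 0.2569]
front [0.4465 0.2357 0.0408]
hinge [0.6527 0.1818 0.0798]
0.8
```

The fit is consistent, with residuals of 1–2 px. Next I plan the approach rows.

```bash
cat >> h.py <<'E'
def plan(tgt,yaw,n=None):
    s=ctrl.state();p=s['ee_pos'];R=Ro.from_quat(s['tcp_rot'])
    T=Ro.from_euler('z',yaw)*Ro.from_quat([1,0,0,0])
    rv=(R.inv()*T).as_rotvec()
    if n is None:n=int(np.ceil(max(np.linalg.norm(tgt-p)/.055,np.degrees(np.linalg.norm(rv))/10,1)))
    print('n',n,'rot',np.degrees(rv).round(1))
    for i in range(n):
        Rs=R*Ro.from_rotvec(rv*i/n);d=Rs.inv().apply((tgt-p)/n)*100
        print((np.degrees(rv)/n).round(2).tolist()+d.round(2).tolist())
def case(p,x,y,z):return W(p,('c',x,y,z))
E
python3 - <<'E'
from h import *
p=np.load('p.npy')
t=case(p,-85-43-45,0,50);t[2]=.25;print(t)
plan(t,p[2]+np.pi)
E
```

```text
[0.40305169 0.24705266 0.25      ]
n 15 rot [  -0.   -0. -139.]
[-0.0, -0.0, -9.27, 3.14, -4.12, -0.24]
[-0.0, -0.0, -9.27, 3.76, -3.56, -0.24]
[-0.0, -0.0, -9.27, 4.28, -2.91, -0.24]
[-0.0, -0.0, -9.27, 4.7, -2.18, -0.24]
[-0.0, -0.0, -9.27, 4.99, -1.39, -0.24]
[-0.0, -0.0, -9.27, 5.15, -0.57, -0.24]
[-0.0, -0.0, -9.27, 5.17, 0.26, -0.24]
[-0.0, -0.0, -9.27, 5.06, 1.09, -0.24]
[-0.0, -0.0, -9.27, 4.82, 1.89, -0.24]
[-0.0, -0.0, -9.27, 4.45, 2.64, -0.24]
[-0.0, -0.0, -9.27, 3.97, 3.33, -0.24]
[-0.0, -0.0, -9.27, 3.38, 3.92, -0.24]
[-0.0, -0.0, -9.27, 2.7, 4.41, -0.24]
[-0.0, -0.0, -9.27, 1.96, 4.79, -0.24]
[-0.0, -0.0, -9.27, 1.16, 5.05, -0.24]
```

Call:
send_rows(
  rows=[
    [0, 0, 0, 0, 0, -3.5, 1],
    [0, 0, -9.3, 3.1, -4.1, 0, 1],
    [0, 0, -9.3, 3.8, -3.6, 0, 1],
    [0, 0, -9.3, 4.3, -2.9, 0, 1],
    [0, 0, -9.3, 4.7, -2.2, 0, 1],
    [0, 0, -9.3, 5.0, -1.4, 0, 1],
    [0, 0, -9.3, 5.15, -0.6, 0, 1],
    [0, 0, -9.3, 5.2, 0.3, 0, 1],
    [0, 0, -9.3, 5.1, 1.1, 0, 1],
  ],
  squeeze=10,
)

```text
t: 1.92
ee_pos: [0.3276, -0.0972, 0.2512]
tcp_rot: [0.624, 0.781, 0.0, 0.003]
wrist_force: [1.2, 0.2, 0.1]
grip_width: 0.042
```

Run:
```python
from h import *
p=np.load('p.npy')
t=case(p,-85-43-45,0,50);t[2]=.25;print(t,ctrl.state()['ee_pos'])
plan(t,p[2]+np.pi)
```

```text
[0.40305169 0.24705266 0.25      ] [ 0.32760891 -0.09721693  0.25122066]
n 7 rot [  0.1   0.3 -62.6]
[0.01, 0.05, -8.94, 4.56, 2.14, 0.01]
[0.01, 0.05, -8.94, 4.17, 2.82, 0.01]
[0.01, 0.05, -8.94, 3.68, 3.43, 0.01]
[0.01, 0.05, -8.94, 3.1, 3.96, 0.02]
[0.01, 0.05, -8.94, 2.45, 4.4, 0.02]
[0.01, 0.05, -8.94, 1.74, 4.73, 0.02]
[0.01, 0.05, -8.94, 0.98, 4.94, 0.02]
```

Call:
send_rows(
  rows=[
    [0, 0, -8.9, 4.6, 2.1, 0, 1],
    [0, 0, -8.9, 4.2, 2.8, 0, 1],
    [0, 0, -8.9, 3.7, 3.4, 0, 1],
    [0, 0, -8.9, 3.1, 4.0, 0, 1],
    [0, 0, -8.9, 2.4, 4.4, 0, 1],
    [0, 0, -8.9, 1.7, 4.7, 0, 1],
    [0, 0, -8.9, 1.0, 4.9, 0, 1],
    [0, 0, 0, 0, 0, 0, 1],
  ],
)

```text
t: 2.92
ee_pos: [0.3985, 0.2626, 0.2524]
tcp_rot: [0.109, 0.994, -0.002, 0.007]
wrist_force: [-0.3, -0.5, -0.7]
grip_width: 0.004
```

Run:
```python
from h import *
p=np.load('p.npy')
t=case(p,-85-43-45,0,50);t[2]=.25;print(t,ctrl.state()['ee_pos'])
plan(t,p[2]+np.pi)
import cv2
f=ctrl.grab_frame('top');a=f['frame'].copy();g=ctrl.grab_frame('wrist')['frame']
cv2.imwrite('pics/t1.png',cv2.resize(np.hstack([a[90:300,90:370],g[::2,::2]]),(800,300)))
```

```text
[0.40305169 0.24705266 0.25      ] [0.39854584 0.26255552 0.2523845 ]
n 1 rot [-0.1  0.8  2.2]
[-0.08, 0.83, 2.17, -0.77, -1.42, 0.25]
```

View pics/t1.png

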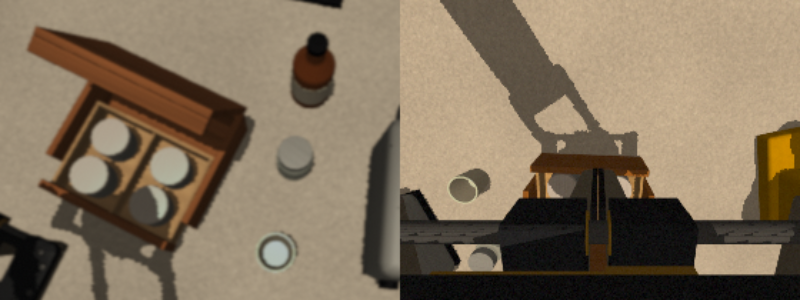

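Tool is in front of the tray and centred on it; nothing has been disturbed. Correct and descend.

Call:
send_rows(
  rows=[
    [0, 0.8, 2.2, -0.8, -1.4, 0, 1],
    [0, 0, 0, 0, 0, 5, 1],
    [0, 0, 0, 0, 0, 5, 1],
    [0, 0, 0, 0, 0, 5, 1],
    [0, 0, 0, 0, 0, 4.6, 1],
    [0, 0, 0, 0, 0, 0, 1],
  ],
)

```text
t: 3.78
ee_pos: [0.407, 0.2357, 0.0557]
tcp_rot: [0.14, 0.99, -0.0, 0.004]
wrist_force: [-0.1, -0.2, -0.2]
grip_width: 0.003
```

Run:
```python
from h import *
p=np.load('p.npy')
t=case(p,-85-10,0,55);print(t,ctrl.state()['ee_pos'])
plan(t,p[2]+np.pi,8)
```

```text
[0.47851231 0.22731195 0.04978131] [0.40704023 0.23567859 0.05570545]
n 8 rot [ 0.   0.5 -1.4]
[0.0, 0.06, -0.18, -0.89, 0.15, 0.08]
[0.0, 0.06, -0.18, -0.89, 0.14, 0.08]
[0.0, 0.06, -0.18, -0.89, 0.14, 0.08]
[0.0, 0.06, -0.18, -0.89, 0.14, 0.08]
[0.0, 0.06, -0.18, -0.89, 0.14, 0.08]
[0.0, 0.06, -0.18, -0.89, 0.13, 0.08]
[0.0, 0.06, -0.18, -0.89, 0.13, 0.08]
[0.0, 0.06, -0.18, -0.89, 0.13, 0.08]
```

Call:
send_rows(
  rows=[
    [0, 0.5, -1.4, -0.9, 1.1, 0.5, 1],
    [0, 0, 0, -0.9, 0, 0, 1],
    [0, 0, 0, -0.9, 0, 0, 1],
    [0, 0, 0, -0.9, 0, 0, 1],
    [0, 0, 0, -0.9, 0, 0, 1],
    [0, 0, 0, -0.9, 0, 0, 1],
    [0, 0, 0, -0.8, 0, 0, 1],
    [0, 0, 0, -0.6, 0, 0, 1],
  ],
)

```text
t: 4.78
ee_pos: [0.4793, 0.227, 0.0576]
tcp_rot: [0.131, 0.991, 0.002, -0.001]
wrist_force: [-20.8, 6.8, 15.4]
grip_width: 0.007
```

Call:
send_rows(
  rows=[
    [0, 0, 0, -0.3, 0, 0, 1],
    [0, 0, 0, -0.2, 0, 0, 1],
  ],
)

```text
t: 5.03
ee_pos: [0.4788, 0.227, 0.0577]
tcp_rot: [0.131, 0.991, 0.001, -0.008]
wrist_force: [-9.1, 2.7, 6.0]
grip_width: 0.005
```

Call:
send_rows(
  rows=[
    [0, 0, 0, 1.5, 0, 0, 1],
    [0, 0, 0, 3, 0, 0, 1],
    [0, 0, 0, 0, 0, 0, 1],
  ],
)

```text
t: 5.4
ee_pos: [0.4362, 0.2389, 0.0594]
tcp_rot: [0.13, 0.991, 0.001, -0.005]
wrist_force: [-0.2, -0.2, 0.5]
grip_width: 0.005
```

Run:
```python
from h import *
import cv2
print(ctrl.state()['ee_pos'])
a=ctrl.grab_frame('top')['frame'][90:300,90:370];b=ctrl.grab_frame('scene')['frame'][190:400,100:380]
cv2.imwrite('pics/t2.png',cv2.resize(np.hstack([a,b]),(800,300),interpolation=cv2.INTER_CUBIC))
```

```text
[0.43623831 0.2389068  0.05940484]
```

View pics/t2.png

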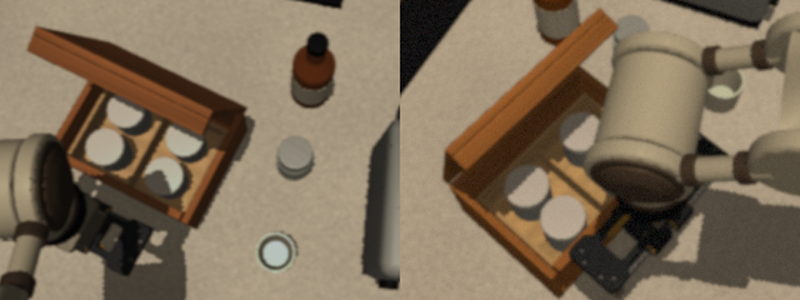

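The pushing force stopped rising at the stop, and in both views the tray front is flush. The lid is still raised. Now go up and over, behind the lid.

Run:
```python
from h import *
p=np.load('p.npy')
s=ctrl.state()
t=case(p,80,0,0);t[2]=.335;print(t)
c=s['ee_pos'].copy();c[2]=.335
plan(t+[0,0,s['ee_pos'][2]-.335],p[2]+np.pi,5)
```

```text
[0.64781497 0.18302191 0.335     ]
n 5 rot [ 0.1 -0.5 -0.4]
[0.03, -0.1, -0.08, -4.33, 0.01, -0.04]
[0.03, -0.1, -0.08, -4.33, 0.01, -0.03]
[0.03, -0.1, -0.08, -4.33, 0.0, -0.02]
[0.03, -0.1, -0.08, -4.33, -0.0, -0.02]
[0.03, -0.1, -0.08, -4.33, -0.01, -0.01]
```

Call:
send_rows(
  rows=[
    [0, 0, 0, 0, 0, -5.5, 1],
    [0, 0, 0, 0, 0, -5.5, 1],
    [0, 0, 0, 0, 0, -5.5, 1],
    [0, 0, 0, 0, 0, -5.5, 1],
    [0, 0, 0, 0, 0, -5.5, 1],
    [0, 0, 0, 0, 0, 0, 1],
  ],
)

```text
t: 6.25
ee_pos: [0.4464, 0.235, 0.3462]
tcp_rot: [0.133, 0.991, 0.002, 0.0]
wrist_force: [0.7, 0.2, -0.2]
grip_width: 0.006
```

Call:
send_rows(
  rows=[
    [0, 0, 0, -4.3, 0, 0, 1],
    [0, 0, 0, -4.3, 0, 0, 1],
    [0, 0, 0, -4.3, 0, 0, 1],
    [0, 0, 0, -4.3, 0, 0, 1],
    [0, 0, 0, -3.6, 0, 0, 1],
    [0, 0, 0, 0, 0, 0, 1],
  ],
)

```text
t: 7.0
ee_pos: [0.6561, 0.1751, 0.3399]
tcp_rot: [0.135, 0.991, 0.001, -0.001]
wrist_force: [-0.5, 1.1, 0.1]
grip_width: 0.007
```

Run:
```python
from h import *
import cv2
p=np.load('p.npy')
t=case(p,80,0,0);t[2]=.23
print(ctrl.state()['ee_pos']);plan(t,p[2]+np.pi,3)
a=ctrl.grab_frame('top')['frame'][90:300,90:370];b=ctrl.grab_frame('scene')['frame'][190:400,100:380]
cv2.imwrite('pics/t3.png',cv2.resize(np.hstack([a,b]),(800,300),interpolation=cv2.INTER_CUBIC))
```

```text
[0.65607703 0.17507983 0.33987563]
n 3 rot [ 0.1 -0.1 -0.8]
[0.05, -0.03, -0.28, 0.33, 0.17, 3.66]
[0.05, -0.03, -0.28, 0.33, 0.18, 3.66]
[0.05, -0.03, -0.28, 0.33, 0.18, 3.66]
```

View pics/t3.png

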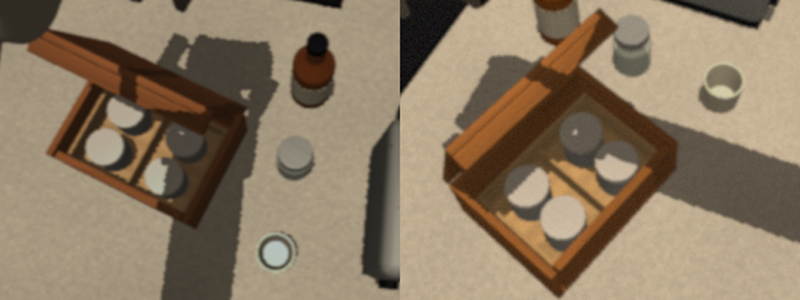

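Lid up, tray flush, tool above and behind the lid, clear of the bottle. Descend and plan the arc.

Call:
send_rows(
  rows=[
    [0, 0, -0.8, 0, 0.5, 3.7, 1],
    [0, 0, 0, 0, 0, 3.7, 1],
    [0, 0, 0, 0, 0, 3.6, 1],
    [0, 0, 0, 0, 0, 0, 1],
  ],
)

```text
t: 7.6
ee_pos: [0.653, 0.1842, 0.2318]
tcp_rot: [0.125, 0.992, 0.002, 0.002]
wrist_force: [0.3, 0.3, 0.4]
grip_width: 0.004
```

Run:
```python
from h import *
p=np.load('p.npy')
s=ctrl.state();c,n=np.cos(p[2]),np.sin(p[2])
d=s['ee_pos']-case(p,0,0,0);print('tcp in case mm',1e3*np.array([c*d[0]+n*d[1],-n*d[0]+c*d[1],d[2]]),Ro.from_quat(s['tcp_rot']).as_matrix().round(3).tolist())
L=None
for a in np.arange(1.25,-.06,-.1):
    q=np.array([85-150*np.cos(a)+10*np.sin(a)+10,85+150*np.sin(a)+10*np.cos(a)])
    print(round(a,2),q.round(1),None if L is None else ((L-q)/10).round(2));L=q
```

```text
tcp in case mm [ 84.75430383   2.48740795 236.99541916] [[-0.969, 0.248, 0.004], [0.248, 0.969, 0.004], [-0.003, 0.005, -1.0]]
1.25 [ 57.2 230.5] None
1.15 [ 42.9 226. ] [1.43 0.45]
1.05 [ 29.  220.1] [1.38 0.59]
0.95 [ 15.9 212.8] [1.32 0.73]
0.85 [  3.5 204.3] [1.24 0.85]
0.75 [ -7.9 194.6] [1.15 0.97]
0.65 [-18.4 183.7] [1.04 1.08]
0.55 [-27.7 171.9] [0.93 1.18]
0.45 [-35.7 159.2] [0.81 1.27]
0.35 [-42.5 145.8] [0.68 1.34]
0.25 [-47.9 131.8] [0.54 1.4 ]
0.15 [-51.8 117.3] [0.4  1.45]
0.05 [-54.3 102.5] [0.25 1.48]
-0.05 [-55.3  87.5] [0.1 1.5]
```

Call:
send_rows(
  rows=[
    [0, 0, 0, 1.8, 0, 0.6, 1],
    [0, 0, 0, 1.0, 0, 0, 1],
    [0, 0, 0, 1.4, 0, 0.5, 1],
    [0, 0, 0, 1.4, 0, 0.6, 1],
    [0, 0, 0, 1.3, 0, 0.7, 1],
    [0, 0, 0, 1.2, 0, 0.8, 1],
  ],
)

```text
t: 8.35
ee_pos: [0.5807, 0.2054, 0.215]
tcp_rot: [0.125, 0.992, 0.005, 0.017]
wrist_force: [2.1, -0.9, -0.4]
grip_width: 0.005
```

```bash
cat > where.py <<'E'
from h import *
p=np.load('p.npy')
s=ctrl.state();c,n=np.cos(p[2]),np.sin(p[2])
d=s['ee_pos']-case(p,0,0,0);x,y,z=1e3*np.array([c*d[0]+n*d[1],-n*d[0]+c*d[1],d[2]])
print('tcp case',x,y,z,'F',s['wrist_force'])
X,Z=85-(x-10),z-85;r=np.hypot(X,Z);print('r',r,'lid',np.arctan2(Z,X)-np.arcsin(10/r))
E
python3 where.py
```

```text
tcp case 9.374644035936804 4.636391047790718 220.25452533160794 F [ 2.10153817 -0.88333015 -0.36703978]
r 160.07963082994385 lid 0.9439064858690978
```

Call:
send_rows(
  rows=[
    [0, 1.5, 0, 0.9, 0, 1.4, 1],
    [0, 0, 0, 1.1, 0, 1.4, 1],
    [0, 0, 0, 1.1, 0, 1.3, 1],
    [0, 0, 0, 0.9, 0, 1.3, 1],
    [0, 0, 0, 0.8, 0, 1.4, 1],
  ],
)

```text
t: 8.98
ee_pos: [0.5379, 0.219, 0.1513]
tcp_rot: [0.125, 0.992, 0.008, 0.009]
wrist_force: [0.5, -0.6, 0.5]
grip_width: 0.002
```

```bash
python3 where.py
```

```text
tcp case -35.436633854486104 6.975178288178244 156.5098201778951 F [ 0.47568896 -0.59536929  0.50614193]
r 148.75271370016804 lid 0.4342100763627601
```

Run:
```python
from h import *
import cv2
a=ctrl.grab_frame('top')['frame'][90:300,90:370];b=ctrl.grab_frame('scene')['frame'][190:400,100:380]
cv2.imwrite('pics/t4.png',cv2.resize(np.hstack([a,b]),(800,300),interpolation=cv2.INTER_CUBIC))
print(ctrl.state()['wrist_force'],ctrl.state()['ee_pos'])
```

```text
[-1.74652789 -0.22010095 -0.04174709] [0.5359603  0.21900308 0.14924987]
```

View pics/t4.png

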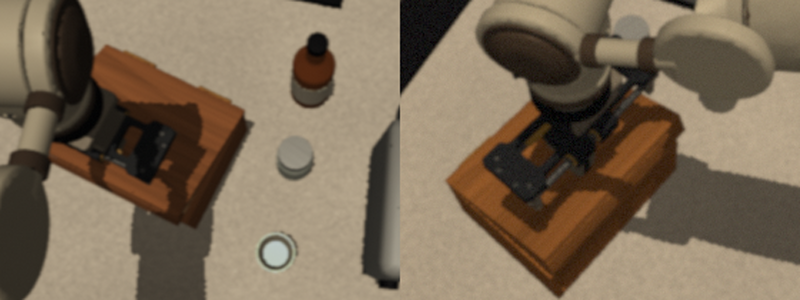

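The lid has followed and is largely down, to roughly 0.4 rad or less. The sugar jar, cup and bottle haven't moved. Continue down until it meets resistance.

Call:
send_rows(
  rows=[
    [0, 0, 0, 0.6, 0, 1.3, 1],
    [0, 0, 0, 0.5, 0, 1.3, 1],
    [0, 0, 0, 0.3, 0, 1.2, 1],
    [0, 0, 0, 0.2, 0, 1.0, 1],
  ],
)

```text
t: 9.57
ee_pos: [0.5218, 0.2239, 0.099]
tcp_rot: [0.124, 0.992, 0.008, 0.008]
wrist_force: [0.6, -0.5, 0.3]
grip_width: 0.006
```

```bash
python3 where.py
```

```text
tcp case -52.289930958676536 7.6657578873333305 104.19834671145448 F [ 0.60758231 -0.48998823  0.28190687]
r 148.53585519417496 lid 0.0622384181785547
```

Call:
send_rows(
  rows=[
    [0, 0, 0, 0, 0, 0.5, 1],
    [0, 0, 0, 0, 0, 0.5, 1],
    [0, 0, 0, 0, 0, 0.3, 1],
  ],
)

```text
t: 9.95
ee_pos: [0.5219, 0.224, 0.0985]
tcp_rot: [0.123, 0.992, 0.006, 0.007]
wrist_force: [-8.4, -2.6, 14.9]
grip_width: 0.003
```

```bash
python3 where.py
```

```text
tcp case -52.15619081615325 7.7372655444886504 103.67334414784243 F [-8.44565843 -2.60020499 14.87244206]
r 148.33623386477043 lid 0.0587545514678986
```

Call:
send_rows(
  rows=[
    [0, 0, 0, 0, 0, 0.8, 1],
    [0, 0, 0, 0, 0, 0.8, 1],
  ],
)

```text
t: 10.2
ee_pos: [0.5222, 0.224, 0.0981]
tcp_rot: [0.122, 0.992, 0.004, 0.005]
wrist_force: [-28.1, -8.9, 56.9]
grip_width: 0.003
```

Call:
send_rows(
  rows=[
    [0, 0, 0, 0, 0, -3, 1],
    [0, 0, 0, 0, 0, -5, 1],
    [0, 0, 0, 0, 0, -5.5, 1],
    [0, 0, 0, 0, 0, -5.5, 1],
    [0, 0, 0, 2, 0, -5, 1],
    [0, 0, 0, 5, -2, 0, 1],
    [0, 0, 0, 5, -3, 0, 1],
    [0, 0, 0, 0, 0, 0, 1],
  ],
)

```text
t: 11.2
ee_pos: [0.3873, 0.203, 0.3439]
tcp_rot: [0.122, 0.992, 0.005, 0.005]
wrist_force: [0.2, -0.6, 0.3]
grip_width: 0.0
```

```bash
python3 where.py
python3 - <<'E'
from h import *
import cv2
F={}
for c in('top','scene'):
    F[c]=ctrl.grab_frame(c)
    old=cv2.imread(f'pics/{c}0.png')
    for q in ['sugar_jar','espresso_cup','mug','syrup_bottle','milk_jug']:
        r=ctrl.recognise(c,q);print(c,q,[(np.round(x['bbox']).tolist(),round(x['confidence'],2)) for x in r[:1]])
a=F['top']['frame'][90:300,90:370];b=F['scene']['frame'][190:400,100:380]
cv2.imwrite('pics/t5.png',cv2.resize(np.hstack([a,b]),(800,300),interpolation=cv2.INTER_CUBIC))
E
```

```text
tcp case -177.1005407321689 -46.58000873321042 349.11689994195143 F [ 0.2087792  -0.62738395  0.34814807]
r 379.2050119680454 lid 0.7441364342477302
top sugar_jar [([297.0, 203.0, 29.0, 32.0], 0.59)]
top espresso_cup [([282.0, 268.0, 23.0, 29.0], 0.93)]
top mug [([390.0, 335.0, 64.0, 45.0], 0.65)]
top syrup_bottle [([309.0, 139.0, 34.0, 57.0], 0.74)]
top milk_jug [([398.0, 159.0, 58.0, 38.0], 0.68)]
scene sugar_jar [([264.0, 223.0, 25.0, 43.0], 0.79)]
scene espresso_cup []
scene mug [([412.0, 183.0, 35.0, 37.0], 0.71)]
scene syrup_bottle [([210.0, 187.0, 38.0, 72.0], 0.57)]
scene milk_jug [([254.0, 135.0, 39.0, 59.0], 0.94)]
```

View pics/t5.png

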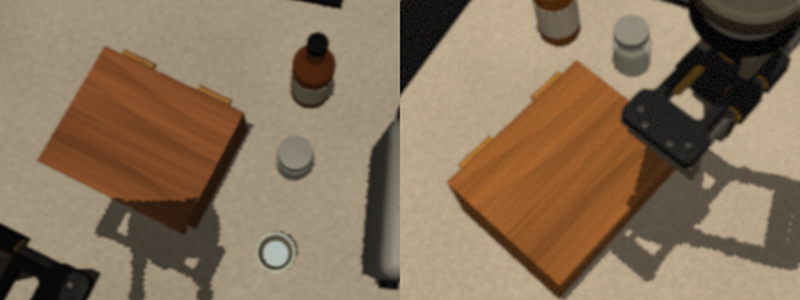

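Run:
```python
from h import *
import cv2
a=ctrl.grab_frame('top')['frame'][110:260,105:275];b=ctrl.grab_frame('scene')['frame'][225:405,125:300]
cv2.imwrite('pics/t6.png',np.hstack([cv2.resize(a,(400,353),interpolation=cv2.INTER_CUBIC),cv2.resize(b,(400,411),interpolation=cv2.INTER_CUBIC)[:353]]))
cv2.imwrite('pics/t6.png',np.vstack([cv2.resize(b[60:,:140],(700,600),interpolation=cv2.INTER_CUBIC)]))
```

```text
(no output)
```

View pics/t6.png

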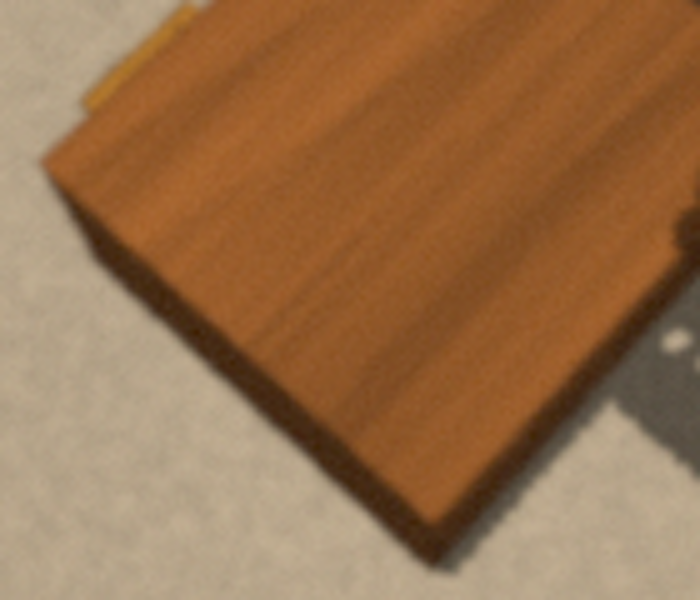

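The lid is flat with no gap at its side or front edge. It met a rigid stop at tip height 98 mm; even with a plinth of 0 mm that leaves at most about 0.02 rad. Hand in.

```bash
python3 -c "
from rig import ctrl
print(ctrl.state()['t'],ctrl.state()['wrist_force']);print(ctrl.job_done())"
```

```text
11.9 [-0.00396158  0.23832084 -0.15534694]
the job is handed in; nothing more can be done
None
```

The tea case is closed and I handed the job in at 11.9 s. The system gives no verdict, so success rests on my own checks.

- **Tray:** I pushed it home with the closed fingertips until it met the rigid stop at about 27 N. Both camera views then showed its front flush with the case while the lid was still up.
- **Lid:** I pushed it over from behind and pressed it down to a rigid stop, reaching about 57 N down with the tip at 98 mm. The last pictures show no gap. Even with no plinth under the case, that tip height leaves the lid at most about 0.02 rad open.
- **Other things on the counter:** The sugar jar, espresso cup and syrup bottle look unmoved. The mug and milk jug were only located at the end, so I have no starting position for them, but the arm never went down near them.
- **Robot:** It is clear of everything, with about 0 N at the wrist.

**Disagreements:**
- The first camera fit put the plinth at -5 mm, while the lid contact points to about +3 mm.
- The detector missed the espresso cup in the last scene picture, but it shows in the top view about 2 px from where it started.

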